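# Sweep the loose knobs off the assembly mat into the parts tray

## Robot

A 6-joint arm with a two-finger parallel gripper is mounted at the origin on the work surface. World frame = base frame: x ahead of the robot, y to its left, z up, the work surface at z = 0. Lengths are in mm, angles in degrees, forces in N, time in s.
With the tool pointing down it reaches from about 250 to 725 mm from the base axis. Payload 4 kg.
Tool frame: the origin (TCP) lies between the finger pads; the fingertips stand ahead of it and the grasp point (between the pads) lies 2 mm behind it (r.tip_extent is the z of the fingertips in the tool frame, in mm); z points along the fingers, y is the line along which they close (so a half turn about z gives the same grasp; the last joint's range is limited). The gripper opens to 85 mm and grips with 20 to 120 N. Pads are 22 mm wide; open, the fingers measure 114 mm over their backs; the gripper's body (76 mm by 85 mm) begins 54 mm behind the grasp point. The pads swing forward as they close: fully open they stand 13 mm farther back than shut.
Start: joints at [-70.588, 13.785, 0.286, 76.501, 0, 90], TCP at [166.176, -471.577, 248.306] pointing down, gripper open.
Joint ranges: [-155.79, 155.79], [-60.16, 107.12], [-62.33, 73.08], [-114, 123.19], [-81.49, 82.49], [-180, 180]. Speed limits (degrees/s): [159.86, 159.86, 180, 180, 180, 180].

## Interface

Orientations are given as [roll, pitch, yaw] about the fixed x, y, z axes, in that order (R = Rz(yaw) Ry(pitch) Rx(roll)).
In Python, from cell import r, imaging, job gives the robot as it stands.
- The arm moves only by the tool step_arm, never from a script. Its argument "series" is a list of rows, each a list of 3 entries, a list of its own where there are three numbers: the shift along the tool's x, y, z in m, then the turn, a rotation vector about the tool's x, y, z in rad, then the opening, from 0 (shut) to 1 (fully open). In form: [[[x, y, z], [wx, wy, wz], gripper], ...]. A call has 1 to 12 rows; each row shifts and turns the commanded pose from where the row before left it, along the tool's axes as they then stand; what a row does not reach is not made up. A row lasts 1/8 s, in which the tool goes at most 62.5 mm and 10.7 degrees, less where a joint would pass 70% of its speed; a pose out of reach is approached as far as the arm can. A call with a gripper value outside its range is refused whole. The fingers move at their own pace and stop on an object; "grip_force" is the grip in N (left out, the last holds). Time passes only in rows, so rows that do not move let the fingers close. It gives the time, the measured TCP pose, the force, the opening and the grip force at its end, in the units of the state.
- r.get_state(): the state, without advancing time (a new reading comes with each control period).
- imaging.capture(name): name is "scene" or "top" or "wrist"; returns the picture (420x560x3 uint8, red, green, blue); there is no depth.
- imaging.camera_info(name): a dict with "vertical_fov" (degrees; the focal length in pixels is half the picture's height over the tangent of half this angle, whatever the lens; pixels are square), "cx", "cy" (the principal point, pixels), "R" (3x3) and "t" (3): a world point X has camera coordinates R X + t. Camera axes: x right, y down, z forward; pixel columns grow to the right and rows downward; lengths in mm; the calibration is good to about 2 mm. The wrist camera is an equidistant fisheye: a pixel r from the principal point sees the ray r / f radians off the axis. A picture is of the moment at which its call begins: read the wrist's pose just before it. camera_info takes no time and is no camera call; for the wrist camera it gives the pose at the moment of the call.
- job.close_job(): hands the job in; it is judged then, once.
The state is a dict: "time": time; "joint_positions": joint angles; "joint_vel": joint speeds; "joint_efforts": joint torques, N m; "ee_pos": TCP position; "eef_rot": TCP orientation; "contact_force": force on the tool from outside, world axes, zero at the start; "moment": the same for the moment, N m; "grip_width": finger opening in mm; "gripper_force": force on a finger pad.
Only numpy, scipy, OpenCV 4.12 (cv2) and the standard library are available. Lean on these libraries where they do the work, as an engineer would, in place of code of your own. Each camera call takes 0.05 s, during which the arm holds its last target. There are 200 camera calls.

## Task

Three loose aluminium instrument knobs are standing about on the black mat of the raised assembly block. Without picking anything up, use your closed fingers to sweep all three along the mat and over its edge, so that they drop into the open steel parts tray beside the block. Leave everything else, including the capacitor and the transformer that stand among the knobs, standing where it is.

Things in the scene. Friction and masses are not known exactly. Their poses are not given: they have to be found in the camera images.
- riser: Fixed assembly block, white with a blue band, black rubber mat on top: 230 mm along its x, 240 mm along its y, 42 mm high; the mat is flat, rimless and reaches the edges. Origin at the centre of its underside. Five small things stand on the mat in five lanes along y, one in each: lanes at x = -92, -46, 0, 46, 92 mm (within 3 mm), y anywhere within 40 mm of the middle.
- tray: Fixed open-topped steel tray along the block's +y or -y side: 260 mm along its x, 100 mm along its y, walls 4 mm thick and 36 mm high (6 mm lower than the mat), floor 4 mm thick. Origin at the centre of its underside, axes parallel to the block's. A 3 mm gap to the block; tray centre 173 mm from block centre.
- supply: Fixed closed grey power supply on the block's other y side, 260 x 100 mm in plan, 55 mm high, with dark vent slots on top. Origin at the centre of its underside, axes parallel to the block's.
- knob1: One of three identical round aluminium instrument knobs standing on the mat, 24 mm diameter, 16 mm tall, about 20 g, with a thin dark pointer line on top. Origin at its centre, 8 mm above its underside; z up along its axis. Slides on the mat when pushed from the side.
- knob2: Another of three identical round aluminium instrument knobs standing on the mat, 24 mm diameter, 16 mm tall, about 20 g, with a thin dark pointer line on top. Origin at its centre, 8 mm above its underside; z up along its axis. Slides on the mat when pushed from the side.
- knob3: The last of three identical round aluminium instrument knobs standing on the mat, 24 mm diameter, 16 mm tall, about 20 g, with a thin dark pointer line on top. Origin at its centre, 8 mm above its underside; z up along its axis. Slides on the mat when pushed from the side.
- capacitor: Upright blue cylindrical capacitor, 22 mm diameter, 36 mm tall, loose on the mat; must stay. Origin at the centre of its underside.
- transformer: Small square transformer, dark steel and yellow, 24 x 24 mm, 26 mm tall, loose on the mat; must stay. Origin at the centre of its underside.
- multimeter: Yellow handheld meter lying on the table to the left (+y), 150 x 78 x 38 mm; must stay. Origin at the centre of its underside.
- screwdriver: Screwdriver lying on the table to the right (-y); must stay.
- spool: Grey plastic spool, 54 mm diameter, 46 mm tall, on the table to the left; must stay. Origin at the centre of its underside.
- flux: White plastic bottle with a red cap, 44 mm diameter, 100 mm tall, on the table to the right; must stay. Origin at the centre of its underside.
- jar: Amber glass jar with a black lid, 60 mm diameter, 65 mm tall, on the table at the far right; must stay. Origin at the centre of its underside.

How it is judged:
By the outcome, as a careful person would: the job done as asked, in the order asked, and still so for the second after the job is handed in, with the robot touching nothing.
It also fails if it takes over 54 s, if anything falls off the work surface, if the arm or the gripper's body presses on something with over 40 N, if the wrist force passes 120 N, or if a joint passes its speed limit or range.

## Working session

There is one attempt and no reset: what is moved stays moved. The work goes in short steps, Python scripts to look and compute and a tool call to move; the robot and the scene stay as the last step left them, time stands still between calls to the robot, and variables do not carry over. Pictures are saved under pics/ and viewed, at most 10 in all, crops included, and the job is handed in when it is done.

Besides the shell and the picture viewer there is one more tool, called after "Request:" as name([rows], argument=value, ...), one row to a line, values as JSON. step_arm: Moves the arm, as the interface text tells. Its arguments: {"type":"object","properties":{"series":{"type":"array"},"grip_force":{"type":"number"}},"required":["series"]}

```bash
mkdir -p pics; ls; python3 - <<'E'
from cell import r,imaging,job
import cv2,numpy as np
for n in("top","scene"):
    im=imaging.capture(n); cv2.imwrite(f"pics/{n}0.png",im[:,:,::-1])
    c=imaging.camera_info(n); print(n,c)
s=r.get_state(); print(s['ee_pos'],s['eef_rot'],s['time'],r.tip_extent,s['grip_width'])
E
```

```text
pics
top {'vertical_fov': 55.72097534913768, 'cx': 291.21387003255614, 'cy': 208.7784645688331, 'R': array([[ 0.01147242, -0.99991745,  0.00578506],
       [-0.99237827, -0.01209542, -0.12263388],
       [ 0.12269373, -0.00433406, -0.99243512]]), 't': array([ -13.93141832,  537.08371967, 1123.27800723])}
scene {'vertical_fov': 50.14813679848747, 'cx': 271.07641118754543, 'cy': 211.49637309992312, 'R': array([[ 0.89461688,  0.44675685,  0.0083042 ],
       [ 0.32223388, -0.6321656 , -0.70465025],
       [-0.3095577 ,  0.6330679 , -0.70950621]]), 't': array([-493.0970018 , -131.35792988, 1419.19835387])}
[ 166.00972452 -471.04635408  247.4876382 ] [-1.79889183e+02 -2.38328860e-03  1.94104506e+01] 0.1 17.0 85.51458577519583
```

View pics/top0.png

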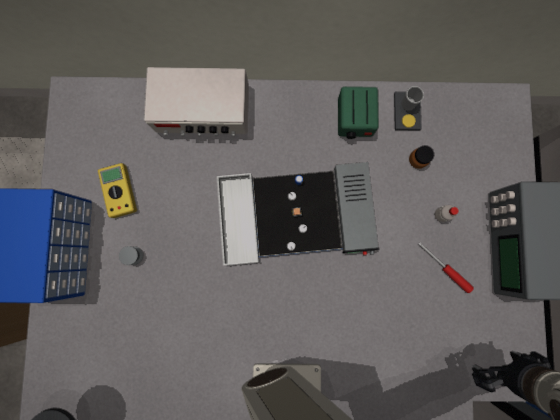

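View pics/scene0.png

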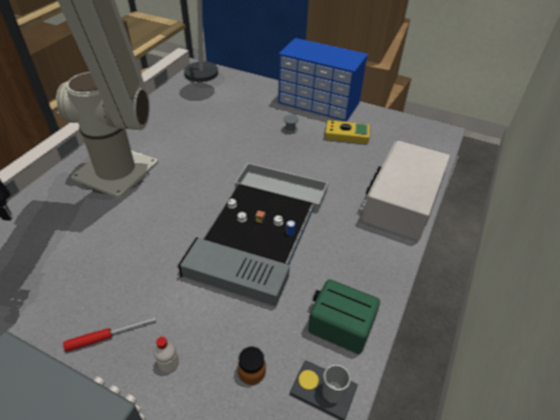

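The top view shows the tray on the +y side (px 239,220) and the supply on the -y side. The knobs are at about (292,196), (303,229) and (291,246), the capacitor at (299,180) and the transformer at (297,212). The scene view agrees.

```bash
cat > h.py <<'E'
from cell import r,imaging,job
import cv2,numpy as np
def ray(n,uv,z):
    c=imaging.camera_info(n); f=210/np.tan(np.radians(c['vertical_fov']/2))
    d=np.array([(uv[0]-c['cx'])/f,(uv[1]-c['cy'])/f,1])
    R,t=np.array(c['R']),np.array(c['t']); o=-R.T@t; d=R.T@d
    return (o+d*(z-o[2])/d[2])[:2]
def mat(im,n,box):
    x0,y0,x1,y1=box; m=np.zeros(im.shape[:2],np.uint8)
    m[y0:y1,x0:x1]=(im[y0:y1,x0:x1].max(2)<45)*255
    m=cv2.morphologyEx(m,cv2.MORPH_OPEN,np.ones((5,5)))
    c=max(cv2.findContours(m,0,2)[0],key=cv2.contourArea)
    return cv2.convexHull(c)
def blobs(im,hull):
    hm=np.zeros(im.shape[:2],np.uint8); cv2.fillConvexPoly(hm,hull,255); hm=cv2.erode(hm,np.ones((7,7)))
    m=((im.max(2)>100)&(hm>0)).astype(np.uint8)
    k,_,s,c=cv2.connectedComponentsWithStats(m)
    return [(c[i],s[i,4],im[int(c[i][1]),int(c[i][0])]) for i in range(1,k) if s[i,4]>8]
E
python3 - <<'E'
from h import *
for n,box in(("top",(245,160,350,262)),("scene",(190,170,325,275))):
    im=cv2.imread(f"pics/{n}0.png")[:,:,::-1]
    h=mat(im,n,box)
    P=np.array([ray(n,p[0]+0.0,42) for p in h],np.float32)
    print(n,cv2.minAreaRect(P))
    print(cv2.boxPoints(cv2.minAreaRect(P)).round(0).tolist())
    for c,a,col in blobs(im,h): print(c.round(1),a,col,ray(n,c,56).round(1))
im=cv2.imread("pics/top0.png")[155:275,210:390]; cv2.imwrite("pics/crop1.png",cv2.resize(im,None,fx=4.4,fy=4.4,interpolation=cv2.INTER_CUBIC))
E
```

```text
top ((524.9823608398438, -22.405418395996094), (221.56690979003906, 232.6658935546875), 6.0148701667785645)
[[403.0, 82.0], [427.0, -150.0], [647.0, -126.0], [623.0, 105.0]]
[298.7 179.5] 31 [190 187 188] [619.4 -28. ]
[291.6 195.6] 50 [166 163 163] [572.4  -8.1]
[296.2 211. ] 48 [186 131  92] [528.1 -21.8]
[302.5 227.9] 54 [184 181 181] [480.3 -40.1]
[290.6 245.5] 54 [191 188 188] [430.  -7.]
scene ((527.1751098632812, -22.128158569335938), (219.44403076171875, 226.0455780029297), 6.20219612121582)
[[406.0, 78.0], [430.0, -146.0], [648.0, -123.0], [624.0, 102.0]]
[233.2 203.8] 33 [173 173 168] [440.1 -12.2]
[259.9 213.5] 46 [191 118  83] [523.  -12.2]
[241.8 216. ] 65 [168 169 164] [484.1 -42.6]
[278.2 219.7] 72 [196 197 192] [577.  -10.4]
[290.3 223.4] 52 [211 212 205] [611.7  -8.3]
```

View pics/crop1.png

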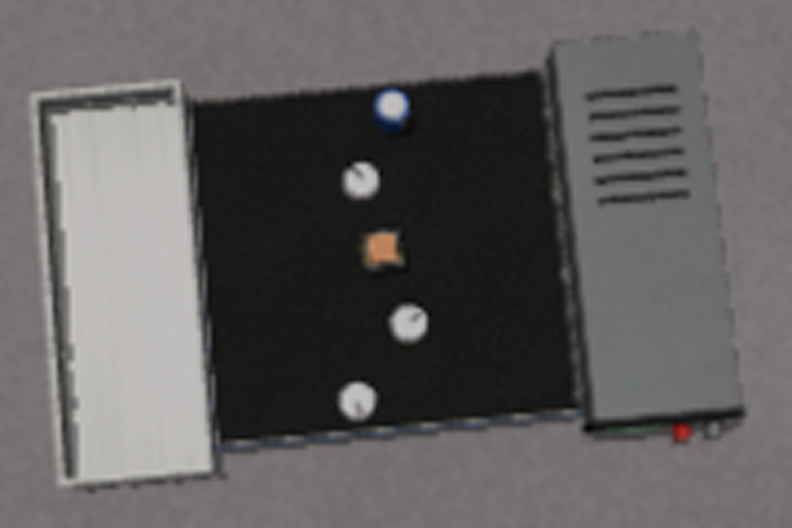

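The crop gives the block centre at about (525,-22) with yaw about 6.1°. In block coordinates the knobs are at about (48,9), (-46,-13) and (-93,25). I'll close the fingers, turn to the block's yaw and go above the start of the first lane. The tool's y axis will point along the sweep, because that is the narrow side.

Request:
step_arm([
  [[0,0,0],[0,0,0.117],0],
  [[0,0,0],[0,0,0.116],0],
  [[0.031,-0.039,0],[0,0,0],0],
  [[0.031,-0.039,0],[0,0,0],0],
  [[0.031,-0.039,0],[0,0,0],0],
  [[0.031,-0.039,0],[0,0,0],0],
  [[0.031,-0.039,0],[0,0,0],0],
  [[0.031,-0.039,0],[0,0,0],0],
  [[0.031,-0.039,0],[0,0,0],0],
  [[0.031,-0.039,0],[0,0,0],0],
  [[0.031,-0.039,0],[0,0,0],0],
  [[0.031,-0.039,0],[0,0,0],0],
])

```text
time: 1.6
ee_pos: [433.7, -49.5, 248.0]
eef_rot: [180.0, 0.0, 6.1]
contact_force: [0.2, -0.5, -0.1]
grip_width: 0.0
gripper_force: 0.0
```

```bash
cat >> h.py <<'E'
C=np.array([525,-22.]); a=np.radians(6.1); B=np.array([[np.cos(a),-np.sin(a)],[np.sin(a),np.cos(a)]])
def st():
    s=r.get_state(); p=s['ee_pos']
    print('t',s['time'],'ee',p.round(1),'rot',s['eef_rot'].round(2),'block',(B.T@(p[:2]-C)).round(1),'tip z',round(p[2]-17,1),'F',s['contact_force'].round(1),'w',round(s['grip_width'],1))
def wray(uv,z):
    c=imaging.camera_info("wrist"); f=210/np.tan(np.radians(c['vertical_fov']/2))
    v=np.array([uv[0]-c['cx'],uv[1]-c['cy']]); q=np.hypot(*v); th=q/f
    d=np.r_[v/q*np.sin(th),np.cos(th)]
    R,t=np.array(c['R']),np.array(c['t']); o=-R.T@t; d=R.T@d
    return (o+d*(z-o[2])/d[2])[:2]
E
python3 - <<'E'
from h import *
st(); im=imaging.capture("wrist"); cv2.imwrite("pics/w1.png",im[:,:,::-1]); st()
E
```

```text
t 1.6 ee [433.7 -49.5 248. ] rot [1.7999e+02 3.0000e-02 6.0700e+00] block [-93.7 -17.6] tip z 231.0 F [ 0.2 -0.5 -0.1] w 0.0
t 1.65 ee [436.7 -45.2 247.9] rot [-1.7978e+02 -1.6000e-01  6.3700e+00] block [-90.3 -13.7] tip z 230.9 F [4.1 3.1 0.2] w 0.5
```

View pics/w1.png

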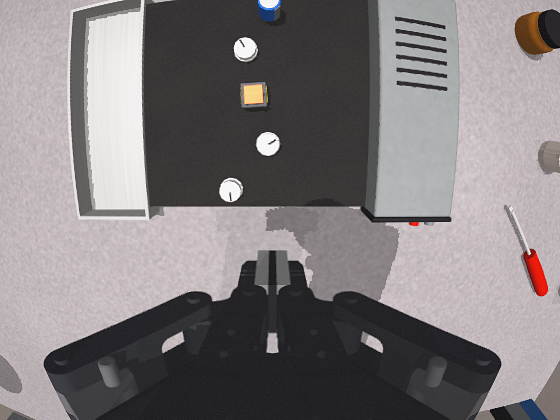

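The wrist view shows the knobs at about (231,190), (268,144) and (245,49). I'll measure them from here.

```bash
python3 - <<'E'
from h import *
st(); im=imaging.capture("wrist")
m=np.zeros((420,560),np.uint8); m[0:203,152:362]=(im[0:203,152:362].max(2)>110)*255
k,_,s,c=cv2.connectedComponentsWithStats(m)
for i in range(1,k):
    if s[i,4]>100: 
        w=wray(c[i],57); print(c[i].round(1),s[i,4],w.round(1),(B.T@(w-C)).round(1))
# mat corners near, far edges
for uv in ((148,207),(366,207),(145,60),(371,60)):
    w=wray(uv,42); print(uv,w.round(1),(B.T@(w-C)).round(1))
E
```

```text
t 1.65 ee [436.7 -45.2 247.9] rot [-1.7978e+02 -1.6000e-01  6.3700e+00] block [-90.3 -13.7] tip z 230.9 F [4.1 3.1 0.2] w 0.5
[173.9   1.3] 145 [621.2  73.2] [105.8  84.4]
[275.1   6.3] 303 [620.3 -29.2] [ 94.  -17.3]
[250.6  52.9] 453 [568.7 -11.5] [44.6  5.8]
[258.6  98. ] 605 [524.8 -24.2] [-0.5 -2.1]
[272.5 147.5] 445 [478.3 -42.8] [-48.7 -15.7]
[235.1 192.3] 420 [429.9 -10.7] [-93.3  21.3]
(148, 207) [399.7  87.1] [-113.   121.7]
(366, 207) [ 426.7 -150.7] [-111.5 -117.5]
(145, 60) [559.8 101.7] [ 47.7 119.3]
(371, 60) [ 583.  -133.3] [  45.8 -116.8]
```

Request:
step_arm([
  [[0.001,0.01,0.02],[0,0,0],0],
  [[0,0,0.05],[0,0,0],0],
  [[0,0,0.05],[0,0,0],0],
  [[0,0,0.03],[0,0,0],0],
  [[0,0,0.02],[0,0,0],0],
  [[0,0,0],[0,0,0],0],
  [[0,0,0],[0,0,0],0],
])

```text
time: 2.58
ee_pos: [435.6, -61.3, 79.0]
eef_rot: [180.0, -0.0, 6.0]
contact_force: [0.9, -1.0, -0.3]
grip_width: -0.1
gripper_force: 0.0
```

```bash
python3 - <<'E'
from h import *
st()
E
```

```text
t 2.575 ee [435.6 -61.3  79. ] rot [ 1.7998e+02 -4.0000e-02  6.0300e+00] block [-93.1 -29.6] tip z 62.0 F [ 0.9 -1.  -0.3] w -0.1
```

Request:
step_arm([
  [[0,0,0.016],[0,0,0],0],
  [[0,0,0],[0,0,0],0],
  [[0,-0.008,0],[0,0,0],0],
  [[0,-0.011,0],[0,0,0],0],
  [[0,-0.011,0],[0,0,0],0],
  [[0,-0.011,0],[0,0,0],0],
  [[0,-0.011,0],[0,0,0],0],
  [[0,-0.011,0],[0,0,0],0],
  [[0,-0.011,0],[0,0,0],0],
  [[0,-0.011,0],[0,0,0],0],
  [[0,0,0],[0,0,0],0],
])

```text
time: 3.95
ee_pos: [426.2, 24.4, 62.3]
eef_rot: [-180.0, 0.0, 6.1]
contact_force: [0.7, 0.2, 1.1]
grip_width: -0.0
gripper_force: 0.0
```

```bash
python3 - <<'E'
from h import *
st(); im=imaging.capture("wrist"); cv2.imwrite("pics/w2.png",im[:,:,::-1])
E
```

```text
t 3.95 ee [426.2  24.4  62.3] rot [-1.80e+02  1.00e-02  6.15e+00] block [-93.3  56.7] tip z 45.3 F [0.7 0.2 1.1] w -0.0
```

View pics/w2.png

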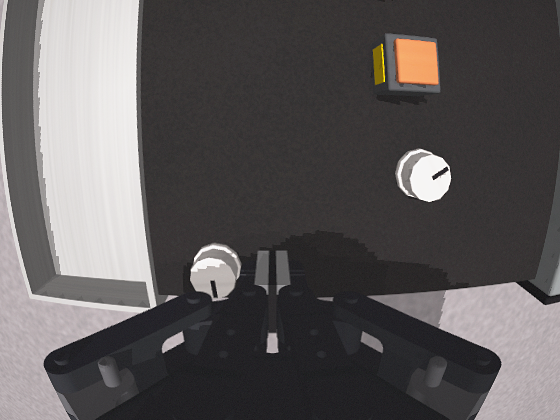

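The knob is riding squarely against the closed fingers at about (214,272). I'll carry on over the edge.

Request:
step_arm([
  [[0,-0.01,0],[0,0,0],0],
  [[0,-0.01,0],[0,0,0],0],
  [[0,-0.01,0],[0,0,0],0],
  [[0,-0.01,0],[0,0,0],0],
  [[0,-0.01,0],[0,0,0],0],
  [[0,-0.01,0],[0,0,0],0],
  [[0,-0.01,0],[0,0,0],0],
  [[0,-0.008,0],[0,0,0],0],
  [[0,0,0],[0,0,0],0],
  [[0,0,-0.03],[0,0,0],0],
  [[0,0,-0.05],[0,0,0],0],
  [[0,0,0],[0,0,0],0],
])

```text
time: 5.5
ee_pos: [424.7, 66.8, 146.4]
eef_rot: [-178.5, -0.5, 8.3]
contact_force: [0.6, -0.3, -0.3]
grip_width: 0.1
gripper_force: 0.0
```

```bash
python3 - <<'E'
from h import *
st(); im=imaging.capture("wrist"); cv2.imwrite("pics/w3.png",im[:,:,::-1])
E
```

```text
t 5.5 ee [424.7  66.8 146.4] rot [-178.52   -0.48    8.28] block [-90.3  98.9] tip z 129.4 F [ 0.6 -0.3 -0.3] w 0.1
```

View pics/w3.png

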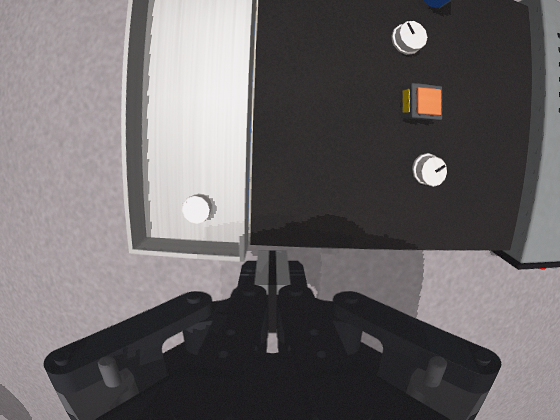

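Knob 3 is in the tray at (197,209). The pose came out short of the command, so I'll check the joints.

Request:
step_arm([
  [[0,0,0],[0,0,0],0],
  [[0,0,0],[0,0,0],0],
])

```text
time: 5.8
ee_pos: [420.6, 66.3, 141.6]
eef_rot: [-178.5, 0.2, 8.3]
contact_force: [0.1, 0.6, -0.3]
grip_width: -0.2
gripper_force: 0.0
```

```bash
python3 - <<'E'
from h import *
st(); s=r.get_state(); print(np.round(s['joint_positions'],1),np.round(s['joint_vel'],1),np.round(s['joint_efforts'],1))
E
```

```text
t 5.8 ee [420.6  66.3 141.6] rot [-1.7851e+02  1.7000e-01  8.2900e+00] block [-94.4  98.9] tip z 124.6 F [ 0.1  0.6 -0.3] w -0.2
[  8.   10.3 -21.   58.9   1.5 179.7] [ 0.   0.1  0.2  0.1 -0.   0. ] [ -0.  -31.6  22.5   0.    0.1   0. ]
```

Joint 6 is at its limit. I'll give the tool a half turn the other way at a safe height.

Request:
step_arm([
  [[0,0,-0.03],[0,0,-0.18],0],
  [[0,0,0],[0,0,-0.18],0],
  [[0,0,0],[0,0,-0.18],0],
  [[0,0,0],[0,0,-0.18],0],
  [[0,0,0],[0,0,-0.18],0],
  [[0,0,0],[0,0,-0.18],0],
  [[0,0,0],[0,0,-0.18],0],
  [[0,0,0],[0,0,-0.18],0],
  [[0,0,0],[0,0,-0.18],0],
  [[0,0,0],[0,0,-0.18],0],
  [[0,0,0],[0,0,-0.18],0],
  [[0,0,0],[0,0,-0.18],0],
])

```text
time: 7.3
ee_pos: [421.1, 65.6, 171.8]
eef_rot: [179.3, -1.3, 132.4]
contact_force: [0.1, 0.0, 0.2]
grip_width: 0.2
gripper_force: 0.0
```

Request:
step_arm([
  [[0,0,0],[0,0,-0.18],0],
  [[0,0,0],[0,0,-0.18],0],
  [[0,0,0],[0,0,-0.18],0],
  [[0,0,0],[0,0,-0.18],0],
  [[0,0,0],[0,0,-0.18],0],
  [[0,0,0],[0,0,0],0],
  [[0,0,0],[0,0,0],0],
])

```text
time: 8.18
ee_pos: [421.4, 65.7, 172.3]
eef_rot: [178.5, -0.2, -176.5]
contact_force: [-0.4, -0.5, -0.3]
grip_width: -0.0
gripper_force: 0.0
```

```bash
python3 - <<'E'
from h import *
st(); s=r.get_state(); print(np.round(s['joint_positions'],1))
E
```

```text
t 8.175 ee [421.4  65.7 172.3] rot [ 178.52   -0.2  -176.52] block [-93.7  98.2] tip z 155.3 F [-0.4 -0.5 -0.3] w -0.0
[  7.9   8.6 -18.1  63.4   1.5   4.4]
```

Request:
step_arm([
  [[0,0,0],[0.026,0,-0.045],0],
  [[-0.012,-0.038,0],[0,0,0],0],
  [[-0.012,-0.038,0],[0,0,0],0],
  [[-0.012,-0.038,0],[0,0,0],0],
  [[-0.01,-0.038,0],[0,0,0],0],
  [[0,0,0.04],[0,0,0],0],
  [[0,0,0.04],[0,0,0],0],
  [[0,0,0],[0,0,0],0],
  [[0,0,0],[0,0,0],0],
])

```text
time: 9.3
ee_pos: [484.6, -80.3, 93.9]
eef_rot: [-180.0, -0.0, -173.8]
contact_force: [1.2, -0.1, 0.4]
grip_width: 0.1
gripper_force: 0.0
```

```bash
python3 - <<'E'
from h import *
st()
E
```

```text
t 9.3 ee [484.6 -80.3  93.9] rot [-1.7997e+02 -2.0000e-02 -1.7377e+02] block [-46.4 -53.7] tip z 76.9 F [ 1.2 -0.1  0.4] w 0.1
```

Request:
step_arm([
  [[0.001,0,0.02],[0,0,0],0],
  [[0,0,0.011],[0,0,0],0],
  [[0,0,0],[0,0,0],0],
  [[0,0.006,0],[0,0,0],0],
  [[0,0.01,0],[0,0,0],0],
  [[0,0.01,0],[0,0,0],0],
  [[0,0.011,0],[0,0,0],0],
  [[0,0.011,0],[0,0,0],0],
  [[0,0.011,0],[0,0,0],0],
  [[0,0.011,0],[0,0,0],0],
  [[0,0.011,0],[0,0,0],0],
  [[0,0.011,0],[0,0,0],0],
])

```text
time: 10.8
ee_pos: [472.7, 11.6, 61.8]
eef_rot: [-180.0, -0.1, -173.8]
contact_force: [-0.1, -0.2, 0.5]
grip_width: 0.0
gripper_force: 0.1
```

Request:
step_arm([
  [[0,0.011,0],[0,0,0],0],
  [[0,0.011,0],[0,0,0],0],
  [[0,0.011,0],[0,0,0],0],
  [[0,0.011,0],[0,0,0],0],
  [[0,0.011,0],[0,0,0],0],
  [[0,0.01,0],[0,0,0],0],
  [[0,0.01,0],[0,0,0],0],
  [[0,0.01,0],[0,0,0],0],
  [[0,0.01,0],[0,0,0],0],
  [[0,0,0],[0,0,0],0],
  [[0,0,-0.04],[0,0,0],0],
  [[0,0,-0.05],[0,0,0],0],
])

```text
time: 12.3
ee_pos: [461.5, 104.9, 151.7]
eef_rot: [-180.0, -0.3, -173.8]
contact_force: [1.7, 0.3, -0.4]
grip_width: 0.2
gripper_force: 0.0
```

```bash
python3 - <<'E'
from h import *
st(); im=imaging.capture("wrist"); cv2.imwrite("pics/w4.png",im[:,:,::-1]); print(np.round(r.get_state()['joint_positions'],1))
E
```

```text
t 12.3 ee [461.5 104.9 151.7] rot [-179.96   -0.3  -173.82] block [-49.6 132.9] tip z 134.7 F [ 1.7  0.3 -0.4] w 0.2
[ 12.8  14.4 -12.7  62.4  -0.    6.6]
```

View pics/w4.png

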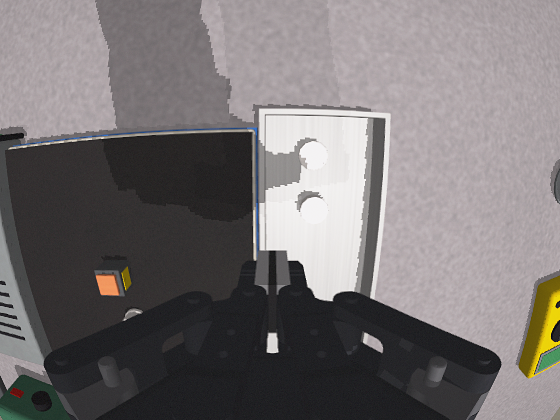

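Two knobs are in the tray, at (314,155) and (314,207), and the transformer is undisturbed. Now the third.

Request:
step_arm([
  [[-0.024,-0.042,0],[0,0,0],0],
  [[-0.024,-0.042,0],[0,0,0],0],
  [[-0.024,-0.042,0],[0,0,0],0],
  [[-0.023,-0.041,0],[0,0,0],0],
  [[0,0,0.02],[0,0,0],0],
  [[0,0,0],[0,0,0],0],
  [[0,0,0],[0,0,0],0],
])

```text
time: 13.22
ee_pos: [574.9, -50.2, 131.9]
eef_rot: [180.0, -0.1, -173.8]
contact_force: [0.2, 0.2, -0.1]
grip_width: -0.3
gripper_force: 0.0
```

```bash
python3 - <<'E'
from h import *
st()
im=imaging.capture("top"); h=mat(im,"top",(245,160,350,262))
for c,a,col in blobs(im,h): w=ray("top",c,56); print(c.round(1),a,col,(B.T@(w-C)).round(1))
cv2.imwrite("pics/crop5.png",cv2.resize(im[155:275,210:390,::-1],None,fx=4.4,fy=4.4))
E
```

```text
t 13.225 ee [574.9 -50.2 131.9] rot [ 1.8000e+02 -1.1000e-01 -1.7378e+02] block [ 46.6 -33.4] tip z 114.9 F [ 0.2  0.2 -0.1] w -0.3
```

View pics/crop5.png

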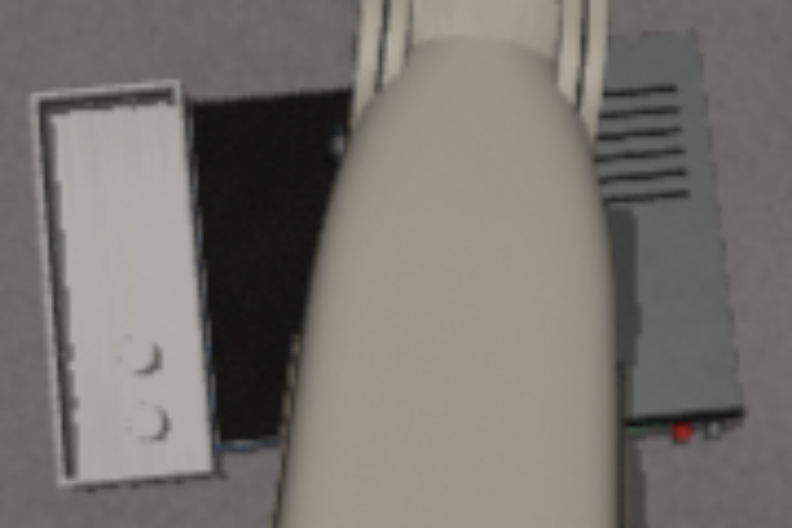

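The arm hides the third knob, but both swept knobs are visible in the tray. The fingers are at block (46.6,-33), the right start, so I'll descend and sweep.

Request:
step_arm([
  [[0,0,0.035],[0,0,0],0],
  [[0,0,0.025],[0,0,0],0],
  [[0,0,0.009],[0,0,0],0],
  [[0,0,0],[0,0,0],0],
  [[0,0.006,0],[0,0,0],0],
  [[0,0.01,0],[0,0,0],0],
  [[0,0.01,0],[0,0,0],0],
  [[0,0.01,0],[0,0,0],0],
  [[0,0.011,0],[0,0,0],0],
  [[0,0.011,0],[0,0,0],0],
  [[0,0.011,0],[0,0,0],0],
  [[0,0.011,0],[0,0,0],0],
])

```text
time: 14.78
ee_pos: [566.3, 29.9, 62.6]
eef_rot: [180.0, -0.1, -173.8]
contact_force: [-0.3, -0.2, -0.4]
grip_width: -0.1
gripper_force: 0.1
```

Request:
step_arm([
  [[0,0.011,0],[0,0,0],0],
  [[0,0.011,0],[0,0,0],0],
  [[0,0.011,0],[0,0,0],0],
  [[0,0.011,0],[0,0,0],0],
  [[0,0.011,0],[0,0,0],0],
  [[0,0.011,0],[0,0,0],0],
  [[0,0.011,0],[0,0,0],0],
  [[0,0.011,0],[0,0,0],0],
  [[0,0,0],[0,0,0],0],
  [[0,0,-0.04],[0,0,0],0],
  [[0,0,-0.05],[0,0,0],0],
  [[0,0,-0.05],[0,0,0],0],
])

```text
time: 16.27
ee_pos: [556.9, 116.1, 203.9]
eef_rot: [-180.0, -0.1, -173.8]
contact_force: [0.8, -0.3, 0.1]
grip_width: 0.1
gripper_force: 0.0
```

Request:
step_arm([
  [[0,0.04,0],[0,0,0],0],
  [[0,0.04,0],[0,0,0],0],
  [[0,0.04,0],[0,0,0],0],
  [[0,0,0],[0,0,0],0],
  [[0,0,0],[0,0,0],0],
])

```text
time: 16.9
ee_pos: [544.1, 235.4, 202.5]
eef_rot: [-180.0, -0.1, -173.8]
contact_force: [-0.2, -0.1, -0.5]
grip_width: -0.2
gripper_force: 0.0
```

```bash
python3 - <<'E'
from h import *
st()
im=imaging.capture("top"); cv2.imwrite("pics/crop6.png",cv2.resize(im[155:275,180:360,::-1],None,fx=4.4,fy=4.4))
E
```

```text
t 16.9 ee [544.1 235.4 202.5] rot [-1.7996e+02 -1.2000e-01 -1.7380e+02] block [ 46.3 253.9] tip z 185.5 F [-0.2 -0.1 -0.5] w -0.2
```

View pics/crop6.png

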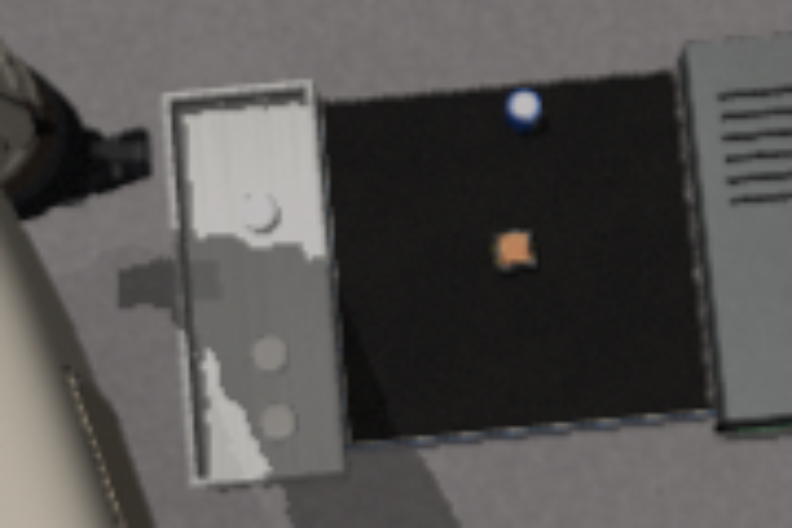

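All three knobs are in the tray, at crop pixels (262,212), (269,353) and (278,420). The capacitor and transformer stand where they were, and the arm is clear.

```bash
python3 -c "
from cell import job
print(job.close_job())"
```

```text
the job is handed in; nothing more can be done
None
```

All three knobs were swept into the tray, the capacitor and transformer are still standing where they were, and the job was handed in at about 17 s.

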